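# Load the tape roll, then hold the spring clip open round the record card

### The job

Put the roll of tape on the upright spindle so that it lies flat on the base round the hub, and let it go. Then take the spring clip out of its rest by squeezing its two wire handles, which opens its jaws, and hold it gaping wide over the middle of the record card's top edge, in line with it, one jaw on each side, the jaw lips one to two centimetres below the edge and touching nothing, ready for a strip of tape to be slipped in. Finish like that, still squeezing and holding the clip in the air; do not let it spring shut on the card or knock the other things about.

Things in the scene. Friction and masses are not known exactly. Their poses are not given: they have to be found in the camera images.
- tape_roll: loose roll of white tape lying flat on the worktop, about 90 g; outer diameter 92 mm, height 34 mm, round bore 68 mm across, so the wall is 12 mm thick; origin at the centre of its underside, z up along its axis. It can be taken by its wall, one finger in the bore and one outside
- roll_center (a point): centre of the tape roll, on its axis half-way up (17 mm above its underside)
- spindle: fixed tape stand: dark grey base plate 110 x 110 mm, 10 mm thick, with a white hub in the middle (54 mm in diameter at its foot, standing 14 mm above the plate, tapering from 4 mm up to 40 mm across at its top) and on it a thin upright steel post, 12 mm in diameter, whose tip is 60 mm above the worktop; origin on the worktop under the post, z up
- roll_seat (a point): on the spindle's axis at the height of the base plate's top (10 mm above the worktop), where the underside of the tape roll comes to lie; the roll has 7 mm of play round the hub
- clip_rest: fixed dark grey rest for the clip: base 96 x 50 mm and 8 mm thick, with two posts 60 mm apart along its x axis, each 8 mm thick along x and 22 mm along y with a notch open upward in which an end of the clip's axle lies, the axle 62 mm above the worktop; the posts' tops are 5 mm above the axle's centre; origin on the worktop under the middle of the axle, x along the axle
- clip: loose steel spring clip, 80 g, hanging upright in the rest, jaws down, handles up; it lifts straight up out of the notches and may swing a little. This body is one of its two mirror-image levers, with the axle (7 mm thick, 72 mm long); origin at the middle of the axle, x along it, y across the jaws (from the other lever to this one), z up to the handles. The jaws are 46 mm wide along x
- clip_axle (a point): middle of the axle; axes as the clip's. Each handle is a wire loop ending in a straight round bar along x, 7 mm thick, 26 mm wide; shut, the bars lie 30 mm above the axle and 20 mm to each side (47 mm over both). Squeezed to 31 mm over both bars (0.5 rad) the bars stand 34 mm above the axle, the jaw lips 41 mm below it, 20 mm clear between the lips
- clip_jaw (a joint): angle between the clip's two levers, rad: 0 shut, growing as the handles are squeezed together, stop at 0.6 (28 mm over the bars); 0.35 is 36 mm over the bars with 15 mm between the lips. A spring shuts it: about 4 N at the handles to begin with, about 10 N at 0.5 rad. Let go, it springs shut; pinched off-centre, the whole clip tilts
- jaw_tip_a (a point): lower edge of the jaw lip of the lever with the axle, at mid-width, 41 mm below the axle when shut
- jaw_tip_b (a point): lower edge of the jaw lip of the other lever, at mid-width
- card_stand: fixed desk stand (dark grey base 120 x 56 mm, 14 mm high, with a card slot 25 mm high) with a stiff off-white ruled record card standing upright in it: 100 mm wide along the stand's x axis, 2.5 mm thick along y, its top edge level and 115 mm above the worktop; origin on the worktop under the middle of the card
- card_top (a point): middle of the record card's top edge, 115 mm above the worktop; x along the edge, y through the card's thickness, z up
- dropper_bottle: bystander to leave alone: brown glass dropper bottle, 34 mm wide, 109 mm high; origin at the centre of its underside
- gel_jar: bystander to leave alone: small jar with a dark cap, 39 mm wide, 81 mm high; origin at the centre of its underside
- small_jar: bystander to leave alone: small low jar, 31 mm wide, 32 mm high; origin at the centre of its underside
- mixing_tub: bystander to leave alone: white ribbed mixing tub, 110 mm wide, 61 mm high; origin at the centre of its underside
- needle_box: bystander to leave alone: cardboard box 45 x 95 x 52 mm; origin at the centre of its underside
- plugger: bystander to leave alone: thin black hand instrument 123 mm long, lying flat; origin at the centre of its underside

How it is judged:
By the outcome, as a careful person would: the job done as asked, in the order asked, and still so for the second after the job is handed in, while the arm keeps its last pose, push and grip.
It also fails if it takes over 54 s, if anything falls off the work surface, if the arm or the gripper's body presses on something with over 40 N, if the wrist force passes 120 N, or if a joint passes its speed limit or range.

### The arm

A 6-joint arm with a two-finger parallel gripper is mounted at the origin on a cart in front of the work surface, level with it; the furniture and walls round the work are solid. World frame = base frame: x ahead of the robot, y to its left, z up, the work surface at z = 0. Lengths are in mm, angles in rad, forces in N, time in s.
With the tool pointing down it reaches from about 275 to 825 mm from the base axis. Payload 4.9 kg.
Tool frame: the origin (TCP) lies at the very end of the fingers, on their centre line; the grasp point (between the pads) lies 19 mm behind it; z points along the fingers, y is the line along which they close (so a half turn about z gives the same grasp; the last joint's range is limited). The gripper opens to 85 mm and grips with 20 to 120 N. Pads are 22 mm wide; open, the fingers measure 114 mm over their backs; the gripper's body (76 mm by 85 mm) begins 54 mm behind the grasp point. The pads swing forward as they close: fully open they stand 13 mm farther back than shut.
Start: joints at [-1.243, 0.326, -0.193, 1.052, 0, 1.437], TCP at [245.072, -492.4, 231.281] pointing down, gripper open.
Joint ranges: [-2.65, 2.65], [-0.97, 1.79], [-1.3, 1.35], [-1.93, 2.1], [-1.47, 1.37], [-3.14, 3.14]. Speed limits (rad/s): [2.57, 2.57, 3.14, 3.14, 3.14, 3.14].

### API

Orientations are given as [roll, pitch, yaw] about the fixed x, y, z axes, in that order (R = Rz(yaw) Ry(pitch) Rx(roll)).
In Python, from bench import bot, solve_ik, imaging gives the robot as it stands. Calls block until the motion is done:
- bot.move_ptp(position, orientation): joint-space move of the TCP to a pose.
- bot.movel(position, rot=None, max_speed=150, threshold=None): straight line of the TCP; rot=None keeps the orientation; max_speed is the mean speed in mm/s. With threshold (N) it stops when the force on the tool has changed by that much, and returns True; else False.
- bot.move_j(angles): joint-space move.
- bot.grip(opening, effort=None): opening from 0.0 (shut) to 1.0 (fully open); effort is the grip in N (None keeps the last); returns when the fingers have stopped.
- bot.dwell(seconds).
- solve_ik(position, orientation): joint angles nearest the present ones, or None.
- bot.get_state(): the state.
- imaging.capture(name): name is "scene" or "top" or "wrist"; returns the picture (420x560x3 uint8, blue, green, red); there is no depth.
- imaging.camera_model(name): a dict with "K" (3x3 intrinsics, pixels), "k1" (the pictures are not rectified: a ray, as slopes to the right and down, at radius r is drawn at 1 + k1 r^2 times it, then the intrinsics apply), "position" and "rotation" of the camera in the world. Camera axes: x right, y up, looking along -z (the intrinsics and any distortion apply to the point x, -y, -z); pixel columns grow to the right and rows downward; lengths in mm; the calibration is good to about 2 mm. A picture is of the moment at which its call begins: read the wrist's pose just before it. camera_model takes no time and is no camera call; for the wrist camera it gives the pose at the moment of the call.
A pose or a line that the arm cannot do raises bot.IKError and nothing moves.
- bot.sign_off(): hands the job in; it is judged then, once.
The state is a dict: "t": time; "qpos": joint angles; "joint_velocities": joint speeds; "effort": joint torques, N m; "tcp_pos": TCP position; "orientation": TCP orientation; "contact_force": force on the tool from outside, world axes, zero at the start; "wrist_torque": the same for the moment, N m; "opening": opening from 0.0 (shut) to 1.0 (fully open); "gripper_force": force on a finger pad.
Only numpy, scipy, OpenCV 4.12 (cv2) and the standard library are available. Lean on these libraries where they do the work, as an engineer would, in place of code of your own. Each camera call takes 0.05 s, during which the arm holds its last target. There are 200 camera calls.

## Working session

There is one attempt and no reset: what is moved stays moved. The work goes in short steps, each a Python script; the robot and the scene stay as the last script left them, time stands still between calls to the robot, and variables do not carry over. Pictures are saved under pics/ and viewed, at most 10 in all, crops included, and the job is handed in when it is done.

```bash
ls; mkdir -p pics; cat > h.py <<'E'
import numpy as np, cv2
from bench import bot, solve_ik, imaging
def ray(cm,uv):
    K=np.array(cm["K"]);k=cm["k1"]
    d=np.array([(uv[0]-K[0,2])/K[0,0],(uv[1]-K[1,2])/K[1,1]]);s=d.copy()
    for _ in range(20): s=d/(1+k*(s@s))
    v=np.array(cm["rotation"])@np.array([s[0],-s[1],-1.0])
    return np.array(cm["position"],float),v
def onz(cm,uv,z):
    p,v=ray(cm,uv);return p+v*(z-p[2])/v[2]
def proj(cm,P):
    K=np.array(cm["K"]);q=np.array(cm["rotation"]).T@(np.array(P,float)-np.array(cm["position"]))
    s=np.array([q[0],-q[1]])/-q[2];s=s*(1+cm["k1"]*(s@s))
    return np.array([K[0,0]*s[0]+K[0,2],K[1,1]*s[1]+K[1,2]])
def snap(n,f):
    cm=imaging.camera_model(n);im=imaging.capture(n);cv2.imwrite(f"pics/{f}.png",im);return cm,im
E
python3 - <<'E'
from h import *
for n in("scene","top"):
    cm,im=snap(n,n+"0");print(n,{k:np.round(v,3).tolist() for k,v in cm.items() if k in("K","k1","position","rotation")})
print(bot.get_state()["t"],bot.get_state()["orientation"])
a=cv2.imread("pics/top0.png");cv2.imwrite("pics/top0b.png",cv2.resize(a,(800,600),interpolation=cv2.INTER_CUBIC))
E
```

```text
pics
scene {'K': [[443.486, 0.0, 279.412], [0.0, 443.486, 201.672], [0.0, 0.0, 1.0]], 'k1': -0.092, 'position': [-207.94, 752.751, 641.265], 'rotation': [1.09, -0.001, -2.325]}
top {'K': [[496.327, 0.0, 283.189], [0.0, 496.327, 201.267], [0.0, 0.0, 1.0]], 'k1': -0.057, 'position': [465.439, 42.527, 1547.499], 'rotation': [0.073, -0.015, -1.558]}
0.1 [-3.13999042e+00 -2.46458238e-04  4.61849240e-01]
```

View pics/top0b.png

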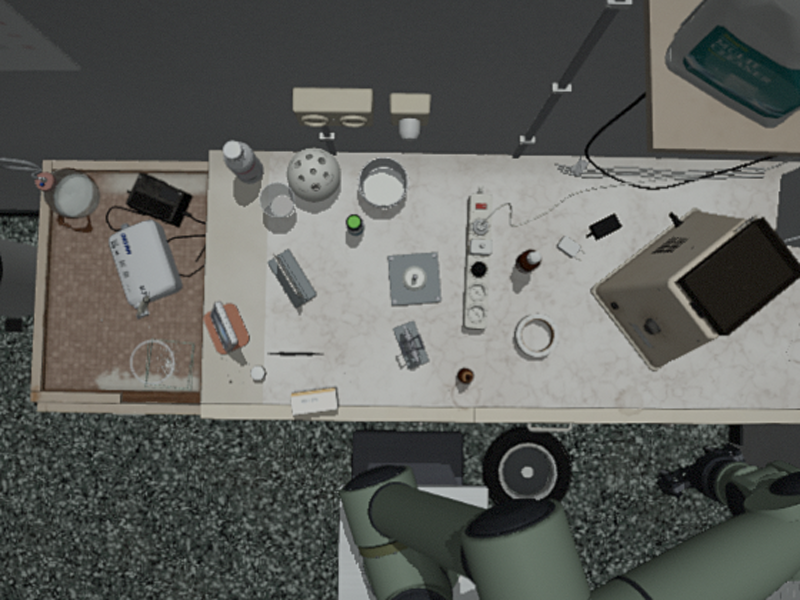

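View pics/scene0.png

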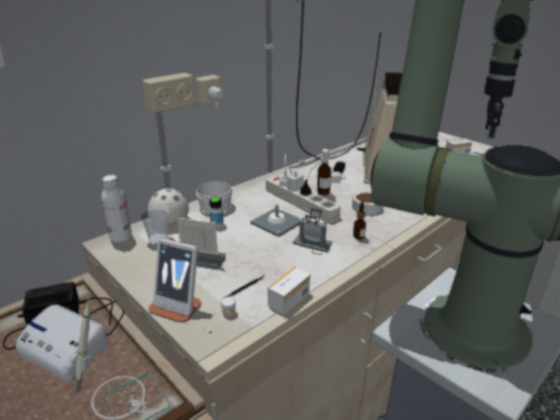

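```bash
cat >> h.py <<'E'
from scipy.spatial.transform import Rotation as Rn
_cm=imaging.camera_model
def cam(n):
    c=dict(_cm(n));r=np.array(c["rotation"])
    if r.size==3:c["rotation"]=Rn.from_euler("xyz",r).as_matrix()
    return c
def snap(n,f):
    cm=cam(n);im=imaging.capture(n);cv2.imwrite(f"pics/{f}.png",im);return cm,im
E
python3 - <<'E'
from h import *
c=cam("top")
for n,uv,z in(("roll",(535,336),34),("base",(414,279),10),("posttip",(415,273),60),("rest",(411,345),8),("stand",(292,277),14),("dropper",(465,376),80),("striptop",(478,190),45),("stripbot",(476,325),45)):
    print(n,np.round(onz(c,np.array(uv)*0.7,z),0))
w=cam("wrist");s=bot.get_state();T=Rn.from_euler("xyz",s["orientation"]).as_matrix()
print("K",w["K"],w["k1"],"cam in tool",T.T@(np.array(w["position"])-s["tcp_pos"]),"\n",np.round(T.T@w["rotation"],3))
E
```

```text
roll [ 477. -259.   34.]
base [598.   1.  10.]
posttip [606.   1.  60.]
rest [454.   6.   8.]
stand [598. 266.  14.]
dropper [ 392. -105.   80.]
striptop [ 789. -133.   45.]
stripbot [ 499. -131.   45.]
K [[354.83210572   0.         278.61174434]
 [  0.         354.83210572 210.03209251]
 [  0.           0.           1.        ]] -0.0748151051792811 cam in tool [ 7.23390751e+01 -1.16385682e-01 -1.41793675e+02] 
 [[-0.     0.959  0.284]
 [ 1.     0.     0.   ]
 [ 0.     0.284 -0.959]]
```

```bash
cat > look.py <<'E'
from h import *
import pickle
out={}
for n,p in(("roll",(477,-259,200)),("spindle",(600,1,200)),("clip",(454,6,220))):
    bot.move_ptp(list(p),[np.pi,0,np.pi/2]); bot.dwell(0.2)
    out[n]=snap("wrist","w_"+n); print(n,bot.get_state()["t"],np.round(bot.get_state()["qpos"],2))
pickle.dump(out,open("views.pkl","wb"))
m=np.vstack([np.hstack([cv2.resize(out[a][1],(400,300)) for a in p]) for p in(("roll","spindle"),("clip","clip"))])
cv2.imwrite("pics/m1.png",m)
E
python3 look.py
```

```text
roll 1.6 [-0.64  0.34 -0.26  0.97 -0.    0.94]
spindle 2.9583 [-0.12  0.44 -0.1   1.03 -0.    1.45]
clip 3.85 [-0.15  0.16 -0.44  0.97  0.    1.42]
```

View pics/m1.png

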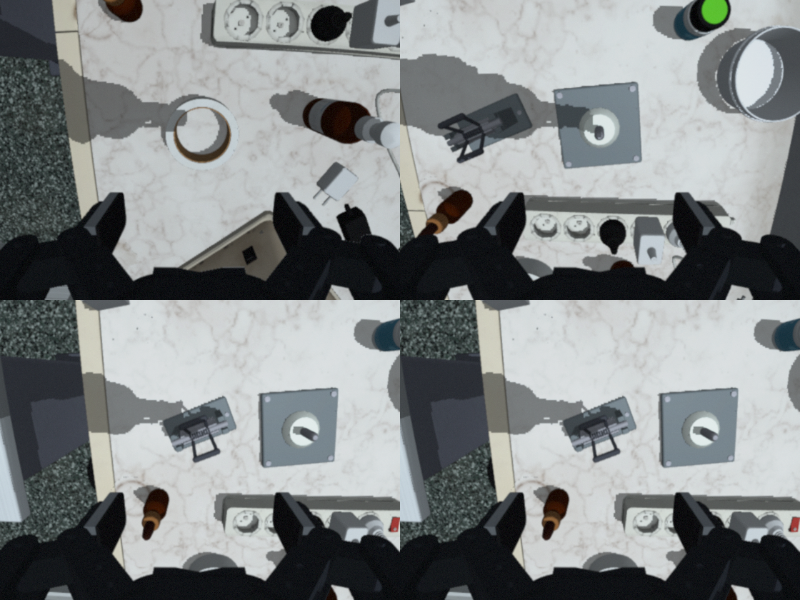

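```bash
python3 - <<'E'
from h import *
import pickle
o=pickle.load(open("views.pkl","rb"))
def plate(n,c0,z,lo,hi,r=90):
    cm,im=o[n];hsv=cv2.cvtColor(im,cv2.COLOR_BGR2HSV)
    m=cv2.inRange(hsv,(90,25,lo),(125,140,hi));m=cv2.morphologyEx(m,cv2.MORPH_OPEN,np.ones((3,3)))
    cs=[c for c in cv2.findContours(m,0,2)[0] if cv2.contourArea(c)>300]
    c=min(cs,key=lambda c:np.linalg.norm(cv2.boundingRect(c)[0:2]+np.array(cv2.boundingRect(c)[2:])/2-c0))
    P=np.array([onz(cm,q[0].astype(float),z)[:2] for q in c],np.float32)
    print(n,cv2.minAreaRect(P))
plate("spindle",np.array([838-400-400+400+0,0])*0+np.array([277,175]),10,50,150)
plate("clip",np.array([418,178]),10,50,150)
plate("clip",np.array([280,178]),8,40,150)
a=o["roll"][1];s=o["clip"][1]
A=cv2.resize(a[120:250,215:345],(400,400),interpolation=2)
B=cv2.resize(s[120:250,215:345],(400,400),interpolation=2)
cv2.imwrite("pics/m2.png",np.hstack([A,B]))
for n,p in(("roll",(196,131)),("spindle",(197,131))):print(o[n][1][int(p[1]*1.4),int(p[0]*1.4)])
print(o["spindle"][1][150,230+0])
E
```

```text
spindle ((599.6036376953125, 5.788684844970703), (107.9854965209961, 107.70514678955078), 5.1245832443237305)
clip ((597.7389526367188, 5.925998687744141), (108.33012390136719, 107.72880554199219), 5.150550842285156)
clip ((456.4505310058594, 8.88592529296875), (93.8918685913086, 53.68853759765625), 21.669933319091797)
[194 195 191]
[74 69 65]
[75 71 64]
```

View pics/m2.png

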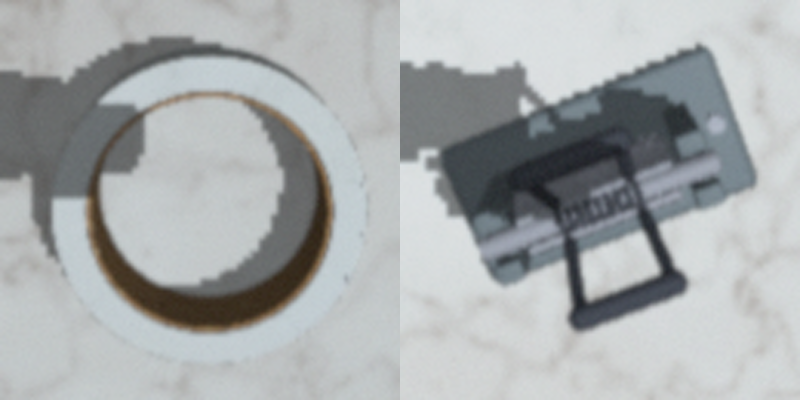

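```bash
python3 - <<'E'
from h import *
import pickle
o=pickle.load(open("views.pkl","rb"))
def P(n,uv,z,x0=215,y0=120,s=400/130):
    return onz(o[n][0],((uv[0]+.5)/s-.5+x0,(uv[1]+.5)/s-.5+y0),z)
print("roll",P("roll",(210.5,211.5),34))
for a,b,z in(((82,250),(320,165),62),((180,320),(277,282),92),((115,177),(237,138),92)):
    p,q=P("clip",a,z),P("clip",b,z);d=q-p;print(p,q,(p+q)/2,np.degrees(np.arctan2(d[1],d[0])),np.linalg.norm(d))
E
```

```text
roll [ 480.48429931 -258.86698043   34.        ]
[422.44609915  -2.23391746  62.        ] [489.37203585  22.22745257  62.        ] [455.9090675    9.99676756  62.        ] 20.077312853074794 71.25615500837148
[450.70584409 -13.08063387  92.        ] [475.77686179  -2.75076914  92.        ] [463.24135294  -7.9157015   92.        ] 22.392843891372948 27.115715626810854
[434.56543398  24.77571466  92.        ] [465.08851506  34.60966671  92.        ] [449.82697452  29.69269068  92.        ] 17.85794628495861 32.06813202268198
```

```bash
python3 - <<'E'
from h import *
O=[np.pi,0,np.pi/2]
bot.grip(0.5,40)
bot.move_ptp([440.5,-259,120],O)
print(bot.movel([440.5,-259,16],max_speed=120,threshold=8))
bot.grip(0.0,45);s=bot.get_state();print(s["t"],s["tcp_pos"],s["opening"],s["gripper_force"],s["contact_force"])
bot.movel([440.5,-259,150],max_speed=200)
bot.move_ptp([559,6,150],O);bot.dwell(.3)
cm,im=snap("wrist","hold");print(bot.get_state()["t"],bot.get_state()["gripper_force"],bot.get_state()["tcp_pos"])
cv2.imwrite("pics/hold_b.png",cv2.resize(im,(800,600)))
E
```

```text
False
6.8417 [ 440.83175512 -259.43717848   16.70081878] 0.1046428826566955 43.95134887804488 [-1.23235196  0.17507173  6.43781582]
9.125 43.0064960481473 [558.98570834   5.17503052 150.08127943]
```

View pics/hold_b.png

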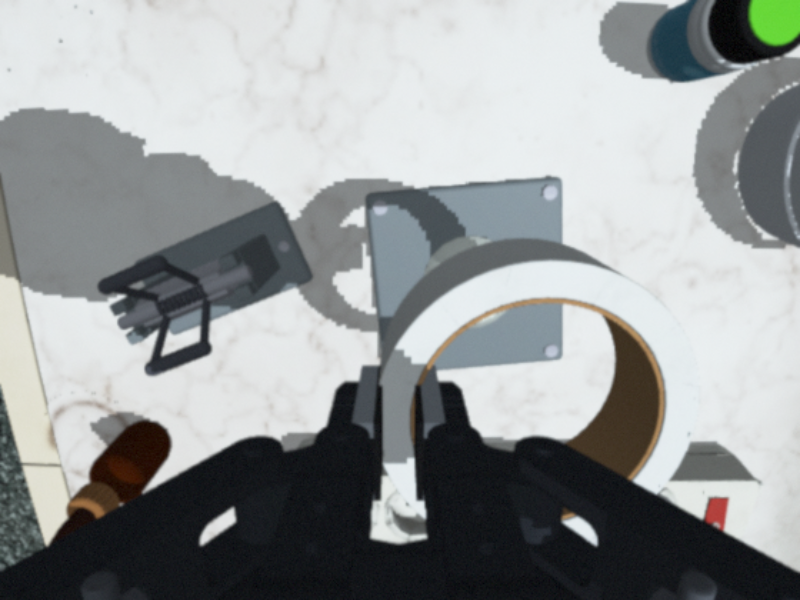

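```bash
python3 - <<'E'
from h import *
cm=cam("wrist");
for uv in((540,400),(413,400),(667,400),(540,298),(540,236)):print(uv,onz(cm,np.array(uv)*.7,167.3))
for uv in((413,405),(696,405),(549,261)):print(uv,onz(cm,np.array(uv)*.7,167.3))
E
```

```text
(540, 400) [598.02346071  11.98701601 167.3       ]
(413, 400) [563.10322755  12.21831534 167.3       ]
(667, 400) [634.22689661  11.42604522 167.3       ]
(540, 298) [595.61583572  41.1819999  167.3       ]
(540, 236) [594.39905592  57.24903043 167.3       ]
(413, 405) [563.1149706   10.69157042 167.3       ]
(696, 405) [643.12477918   9.66408672 167.3       ]
(549, 261) [597.16843044  50.90526312 167.3       ]
```

```bash
python3 - <<'E'
from h import *
O=[np.pi,0,np.pi/2]
f=lambda m:print(m,np.round(bot.get_state()["t"],2),np.round(bot.get_state()["tcp_pos"],1),np.round(bot.get_state()["contact_force"],1))
bot.movel([559.3,6.5,60],max_speed=150,threshold=6);f("60")
print(bot.movel([559.3,6.5,27],max_speed=50,threshold=6));f("dn")
bot.grip(0.3);f("open")
bot.movel([559.3,6.5,120],max_speed=150)
bot.move_ptp([599,6,200],O);bot.dwell(.2)
cm,im=snap("wrist","placed");f("end")
cv2.imwrite("pics/placed_b.png",cv2.resize(im[80:300,120:440],(800,550)))
E
```

```text
60 9.88 [559.8   6.4  60.6] [-0.5 -0.7 -0.5]
True
dn 10.53 [558.4   6.5  26.7] [-0.5 -0.1  6.2]
open 10.84 [557.5   6.6  25.8] [ 0.  -0.3 -0.2]
end 12.32 [597.6   6.1 198.3] [0.2 0.5 0.2]
```

View pics/placed_b.png

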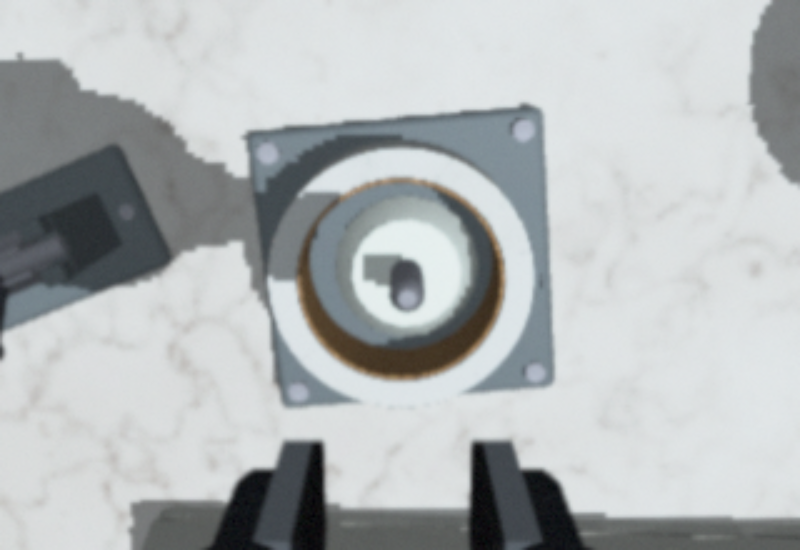

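```bash
python3 - <<'E'
from h import *
import pickle
bot.move_ptp([598,266,235],[np.pi,0,np.radians(34)]);bot.dwell(.2)
cm,im=snap("wrist","card");print(bot.get_state()["t"],np.round(bot.get_state()["qpos"],2))
pickle.dump((cm,im),open("card.pkl","wb"))
cv2.imwrite("pics/card_b.png",cv2.resize(im,(800,600)))
E
```

```text
13.825 [ 0.3   0.52  0.12  1.17 -0.    2.85]
```

View pics/card_b.png

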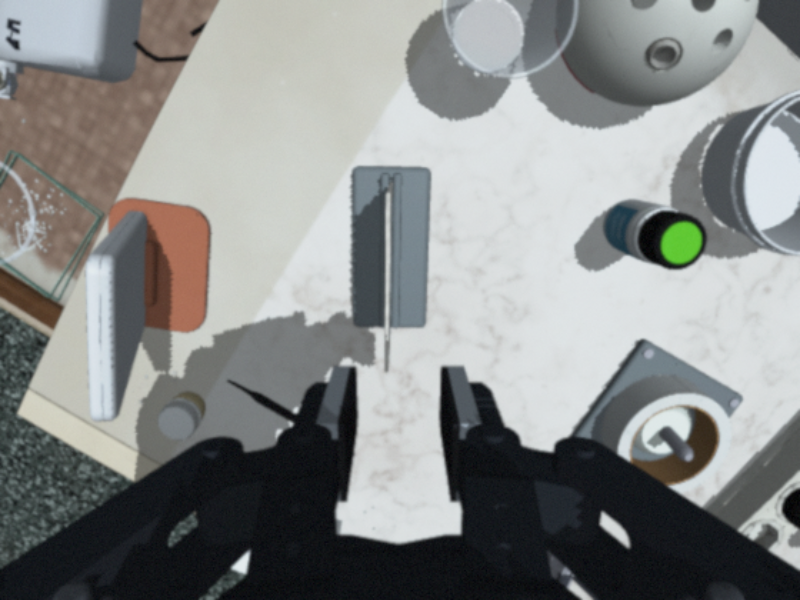

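```bash
python3 - <<'E'
from h import *
import pickle
cm,im=pickle.load(open("card.pkl","rb"))
for z,a,b in((115,(391,178),(388,370)),(14,(391,168),(389.5,326)),):
    p,q=onz(cm,np.array(a)*.7,z),onz(cm,np.array(b)*.7,z);d=p-q
    print(p,q,(p+q)/2,np.degrees(np.arctan2(d[1],d[0])),np.linalg.norm(d))
c=im[115:270,250:300];cv2.imwrite("pics/cardz.png",cv2.resize(c,(240,600)[::1],fx=1,fy=1,interpolation=2))
g=cv2.cvtColor(im,6)
for v in range(118,262,8): print(v,g[v,262:284])
E
```

```text
[645.13028244 301.10637511 115.        ] [556.62294889 244.09320421 115.        ] [600.87661566 272.59978966 115.        ] 32.78814592073197 105.28081376882763
[645.756279   303.17240636  14.        ] [548.3082158  239.51835863  14.        ] [597.0322474 271.3453825  14.       ] 33.15297041084452 116.39571647761738
118 [117 120 122 119 120 119 120 121 120 120 120 120 120 116 119 116 117 118
 118 117 119 119]
126 [133 126 104  81  83 103 122 129 129 117 102 102  93  92 109 121 131 127
 119 118 128 135]
134 [131 127 110  85  78  74  74  78 102 132 138 123 105 101 113 123 129 124
 118 128 132 135]
142 [ 74  74  72  70  63  64  70  99 165 197 198 149 109 104 115 127 127 122
 114 127 134 134]
150 [ 71  72  69  70  67  67  73 120 191 212 197 141 105 103 118 125 129 120
 109 125 133 134]
158 [ 72  71  72  70  65  64  73 119 191 211 195 141  97 102 118 126 130 119
 112 128 133 132]
166 [ 70  73  74  70  66  68  70 120 190 212 198 145 102 102 121 128 128 119
 108 125 132 133]
174 [ 72  74  73  66  62  68  70 112 185 214 203 149 102 103 121 125 128 120
 117 126 133 131]
182 [ 75  70  69  64  6
[... 226 characters left out ...]
0 120 125 122 117
 123 131 130 129]
206 [ 70  69  70  61  63  68  77 121 186 197 155 116 105 115 123 128 118 107
 121 128 129 129]
214 [ 70  72  68  63  62  66  79 130 197 208 162 108 101 116 124 125 118 109
 121 127 127 130]
222 [ 69  70  67  59  61  67  87 135 189 191 138 102 105 115 124 127 121 113
 122 127 128 125]
230 [201 202 200 200 196 190 183 184 202 194 158 171 193 192 188 184 193 197
 194 195 198 199]
238 [151 198 215 217 219 216 206 168 148 152 149 194 217 218 220 217 218 218
 217 217 218 216]
246 [184 211 216 217 217 217 202 155 125 129 158 200 215 217 216 217 217 216
 216 214 217 217]
254 [169 188 199 206 210 208 195 151 124 134 177 202 214 217 216 216 215 215
 216 215 213 210]
```

```bash
python3 - <<'E'
from h import *
import pickle
cm,im=pickle.load(open("card.pkl","rb"))
p,q=onz(cm,(271.3,131.4),115),onz(cm,(270.3,259.5),115);d=p-q;print("card",p,q,(p+q)/2,np.degrees(np.arctan2(d[1],d[0])))
O=[np.pi,0,np.radians(20.5)]
bot.grip(0.8,30)
bot.move_ptp([456.2,10.2,190],O)
bot.movel([456.2,10.2,77],max_speed=120,threshold=6)
bot.dwell(.2)
cm,im=snap("wrist","clip2");s=bot.get_state();print(s["t"],s["tcp_pos"],s["opening"],s["contact_force"],np.round(s["qpos"],2))
pickle.dump((cm,im,s["tcp_pos"]),open("clip2.pkl","wb"))
cv2.imwrite("pics/clip2_b.png",cv2.resize(im[195:405,140:420],(800,600)))
E
```

```text
card [640.14067805 299.86521355 115.        ] [555.67420987 244.71731571 115.        ] [597.90744396 272.29126463 115.        ] 33.140396383498924
16.7833 [456.6059637   10.14290891  77.50786786] 0.7999715764789047 [ 0.32203974 -0.57118287 -0.48197693] [-0.14  0.33 -0.64  0.6  -0.    2.64]
```

View pics/clip2_b.png

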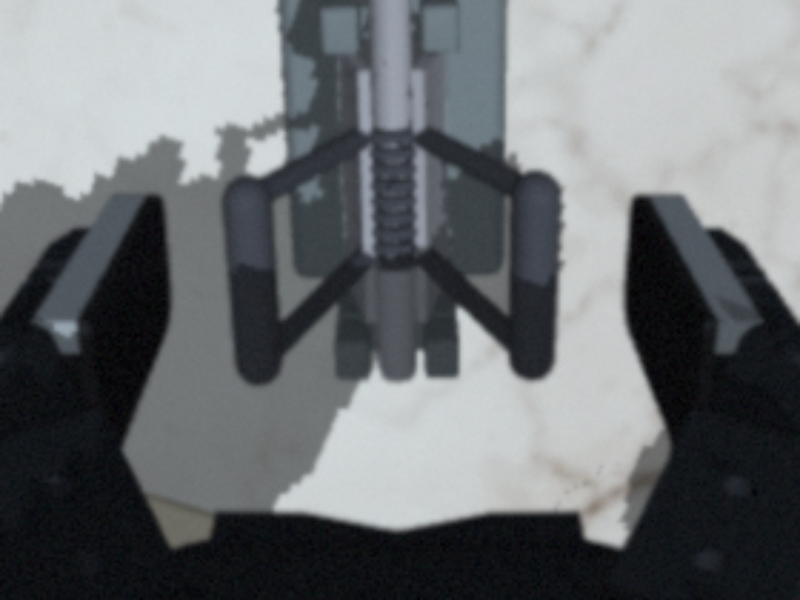

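```bash
python3 - <<'E'
from h import *
import pickle
cm,im,tcp=pickle.load(open("clip2.pkl","rb"))
T=Rn.from_euler("xyz",[np.pi,0,np.radians(20.5)]).as_matrix()
P=[onz(cm,(u/2.857+140,278/2.857+195),92) for u in(252,535)]
print([np.round(T.T@(p-tcp),1) for p in P]);c=(P[0]+P[1])/2;print(c)
O=[np.pi,0,np.radians(21.4)]
bot.movel([c[0],c[1],77],rot=O,max_speed=40)
def f(m):
    s=bot.get_state();print(m,np.round(s["t"],2),np.round(s["tcp_pos"],1),np.round(s["opening"],3),np.round(s["gripper_force"],1),np.round(s["contact_force"],1),np.round(s["wrist_torque"],2))
for g in(.6,.5,.45,.4,.36):
    bot.grip(g,30);f(g)
E
```

```text
[array([ -0. , -20.5, -14.5]), array([ -0. ,  19.5, -14.5])]
[456.42752355  10.59986594  92.        ]
0.6 17.34 [456.4  10.6  77. ] 0.601 0.0 [ 0.  -0.2  0. ] [ 0.03 -0.04  0.03]
0.5 17.6 [456.8  10.4  77.8] 0.502 8.6 [-2.1  0.1  8. ] [-0.01  0.46  0.  ]
0.45 17.82 [457.3  10.2  78.6] 0.447 11.7 [-2.8 -0.4 15. ] [-0.03  0.72 -0.01]
0.4 18.05 [457.9  10.   79. ] 0.404 13.2 [-3.6 -1.  17.8] [-0.16  0.72  0.01]
0.36 18.27 [458.4   9.6  79.3] 0.366 14.3 [-3.8 -2.  21.2] [-0.39  0.71 -0.03]
```

```bash
cat >> h.py <<'E'
def f(m):
    s=bot.get_state();print(m,np.round(s["t"],2),np.round(s["tcp_pos"],1),np.round(s["opening"],3),np.round(s["gripper_force"],1),np.round(s["contact_force"],1),np.round(s["wrist_torque"],2))
E
python3 - <<'E'
from h import *
for z in(80,83):
    bot.movel([456.4,10.6,z],max_speed=30);f(z)
bot.grip(.33,30);f("g")
bot.movel([456.4,10.6,84],max_speed=30);f("84")
bot.grip(.3,30);f("g3")
cm,im=snap("wrist","sq");cv2.imwrite("pics/sq_b.png",cv2.resize(im[195:405,140:420],(800,600)))
E
```

```text
80 18.52 [456.4  10.6  80. ] 0.365 9.6 [ 0.4 -0.3  0.6] [ 0.01 -0.12 -0.01]
83 18.77 [456.2  10.7  82.8] 0.356 9.2 [-1.  -0.2 -0.6] [-0.01  0.02  0.01]
g 18.98 [456.2  10.6  82.8] 0.332 10.0 [ 0.1 -0.2 -0.4] [ 0.03  0.06 -0.02]
84 19.23 [456.4  10.6  84. ] 0.334 10.0 [-0.2  0.3 -1.1] [ 0.02  0.01 -0.  ]
g3 19.45 [456.4  10.6  84. ] 0.306 23.5 [ 0.5 -0.8 -0.2] [-0.01  0.02 -0.01]
```

View pics/sq_b.png

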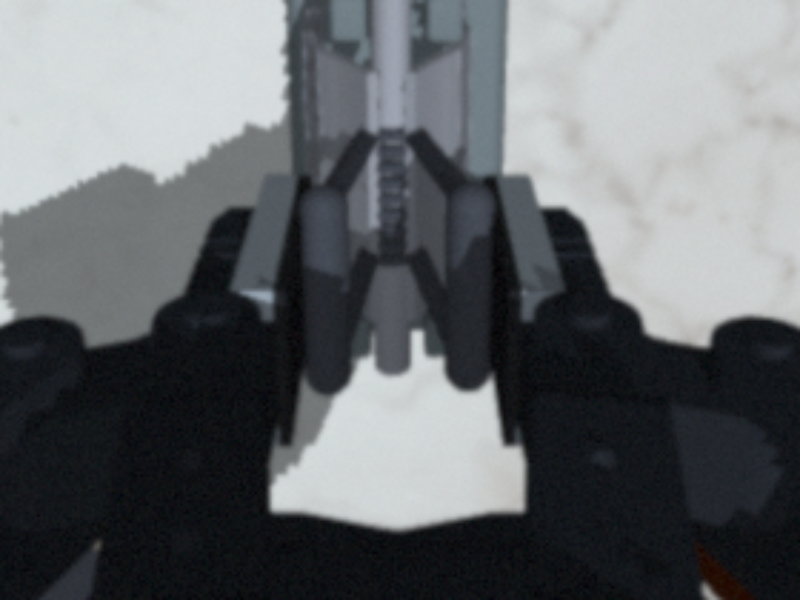

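```bash
python3 - <<'E'
from h import *
import pickle
O=[np.pi,0,np.radians(33.2)]
bot.movel([456.4,10.6,205],max_speed=120);f("lift")
bot.move_ptp([597.6,271.9,205],O);bot.dwell(.4);f("hover")
print(bot.movel([597.6,271.9,162.5],max_speed=40,threshold=4));bot.dwell(.3);f("low")
o={n:snap(n,"fin_"+n) for n in("wrist","scene","top")}
pickle.dump(o,open("fin.pkl","wb"))
c=proj(o["scene"][0],[598,272,115]).astype(int);t=proj(o["top"][0],[598,272,115]).astype(int);print(c,t)
S=o["scene"][1][c[1]-50:c[1]+40,c[0]-60:c[0]+60];W=o["wrist"][1][150:360,139:419]
cv2.imwrite("pics/fin_b.png",np.vstack([cv2.resize(W,(400,300)),cv2.resize(S,(400,300),interpolation=2)]) if 0 else np.hstack([cv2.resize(W,(400,300)),cv2.resize(S,(400,300),interpolation=2)]))
E
```

```text
lift 20.66 [455.9  10.7 204.3] 0.31 23.6 [ 0.4 -1.1 -1.1] [-0.01  0.02 -0.08]
hover 22.2 [597.7 271.3 205.4] 0.308 23.6 [ 0.4 -0.2 -0.8] [ 0.03 -0.02  0.  ]
False
low 23.72 [597.7 271.9 162.6] 0.31 23.6 [ 0.1  0.1 -0.8] [-0.04  0.01 -0.04]
[194 219] [197 190]
```

View pics/fin_b.png

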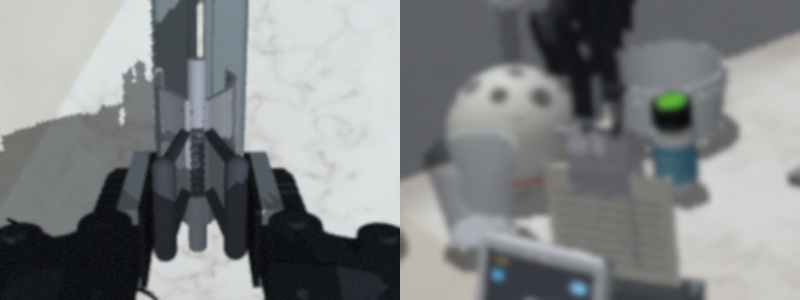

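```bash
python3 - <<'E'
from h import *
import pickle
o=pickle.load(open("fin.pkl","rb"));cm,im=o["scene"]
u=np.array([np.cos(np.radians(33.2)),np.sin(np.radians(33.2)),0]);n=np.array([-u[1],u[0],0]);C=np.array([597.9,272,0])
for s in(-50,50):print("corner",s,proj(cm,C+s*u+[0,0,115]))
for z in(95,100,105):print("lip",z,[np.round(proj(cm,C+11.5*n+s*u+[0,0,z]),1) for s in(-23,0,23)])
g=cv2.cvtColor(im,6)
for c in(184,190,194,198,204):print(c,"rows205-240",g[205:240,c])
for c in(182-3,211,216):print("edge",c,g[205:235,c])
cw,w=o["wrist"];gw=cv2.cvtColor(w,6)
for v in(155,165,175,182):print(v,gw[v,262:296], proj(cw,C+30*u+[0,0,115]) if v==155 else "")
print(proj(cw,C+49*u+[0,0,115]),proj(cw,C+40*u+[0,0,115]))
E
```

```text
corner -50 [214.58760153 222.17180424]
corner 50 [175.82783601 217.19259478]
lip 95 [array([202.8, 230.5]), array([193.8, 229.3]), array([184.9, 228.1])]
lip 100 [array([202.6, 228.6]), array([193.6, 227.5]), array([184.7, 226.3])]
lip 105 [array([202.4, 226.8]), array([193.4, 225.6]), array([184.5, 224.5])]
184 rows205-240 [110 117 126 124 116 114 117 119 117 111 105 103 111 121 117 109 106 109
 112 115 114 112 112 116 115 112 116 117 114 117 117 113 118 117 113]
190 rows205-240 [ 73  75  71  83 102 112 116 117 116 110 102 100 101 102 100  97  94  94
  96  96  96 100 107 114 117 115 115 118 117 116 118 116 113 117 116]
194 rows205-240 [141 148 122  96 102 114 120 123 123 120 113 104 102 102 101  99  96  94
  95  96  97 100 102 106 113 114 110 115 114 110 114 116 113 115 117]
198 rows205-240 [ 81  74  62  56  63  79  92  99 101 101  99  98  98  99 100  99  96  93
  94  95  96  97 101 107 112 115 114 114 116 115 112 115 115 110 114]
204 rows205-240 [120 120 116 106  95  92  91  89  88  91  92  93  95  96  98 104 113 119
 120 120 120 118 117 114 108 108 111 107 107 110 107 105 107 106 
[... 359 characters left out ...]
 114 113 108 108 110 125 152 165 164 162]
155 [ 76  74  70  70  74  72  71  69  63  66  67  70  69  70 114 183 206 214
 195 148 118 122 128 128 126 116 118 130 134 134 135 135 134 134] [279.02674657 185.47171   ]
165 [ 69  72  72  72  70  69  72  69  64  67  69  68  70  71 117 186 209 216
 200 151 119 122 126 128 125 113 115 127 132 136 133 132 134 135] 
175 [ 70  71  74  70  69  71  72  67  65  66  69  69  70  72 117 188 206 209
 191 134 113 122 128 128 121 119 128 133 134 131 132 132 135 132] 
182 [ 70  71  73  72  70  70  72  70  61  66  69  70  68  70 113 181 204 213
 195 140 114 123 125 128 120 114 124 132 132 131 130 132 132 134] 
[279.03350098 150.54116711] [279.03033355 167.31028543]
```

```bash
python3 -c "
from h import *
f('end');print(bot.sign_off())"
```

```text
end 23.87 [597.6 271.9 162.5] 0.305 23.6 [-0.5 -1.  -0.3] [-0.02 -0.01  0.  ]
the job is handed in; nothing more can be done
None
```

The tape roll lies flat on the spindle, and the clip is squeezed fully open over the middle of the card's top edge with its lips about 15 mm below it, touching nothing; I handed the job in at about 24 s.

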